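# Fit the stop rod and hold a sample slide flush on the tilted inspection stage

### The job

Push the steel rod down into the two fork clips at the foot of the tilted inspection stage until both orange sprung jaws snap over it, and let go of it. Then pick up the blue sample slide by its black grip, tilt it to match the stage, and lay it centred and flush on the stage face with its lower edge against the rod. Finish while still holding the slide by its grip and pressing it gently flat so that the sprung face gives a few millimetres without hitting its stop; do not change the stage's tilt, and leave the other things on the bench where they are.

Things in the scene. Friction and masses are not known exactly. Their poses are not given: they have to be found in the camera images.
- rod_mid (a point): Middle of the loose bright steel rod, 10 mm diameter, 108 mm long, 50 to 100 g; y axis along it. At the start it lies level, its axis 32 mm above the bench, in two V posts of a black rest (posts 8 mm wide, 40 mm either side of the middle, up to 34 mm high; foot 30 mm wide, 5 mm thick). Its middle is free for a grasp from above.
- clip_seat (a point): On the inspection stage's foot: where the rod's middle is when fully home, 38 mm above the bench. y along the seated rod, x level from the stage's low front to its high rear (roughly away from the robot), z up. Clips, 10 mm wide, are centred 47 mm either side along y. A rod lowered from above meets the jaws 14 mm above this point and is home at 0; 4 to 12 N snaps it in.
- stage: The stage (grey foot fixed to the bench); origin on the bench below clip_seat, same axes. Each clip has an aluminium prong with a flared lip on the +x side (inner face 6.5 mm from the rod's axis, 14 mm high above it). Between the clips fingers have room: 26 mm either side of the middle, 80 mm along +x, 30 mm below the rod's axis. Ears 61 mm either side limit the rod endways to about 6 mm.
- jaw_left (a joint): Orange sprung jaw on the -x side of the +y clip, rad: 0 closed, grows as it is pushed outward (about 0.17 as the rod passes); springs back to about 0 over the seated rod.
- jaw_right (a joint): Orange sprung jaw of the clip on the -y side, rad: same meaning.
- stage_tilt (a joint): Tilt of the stage's aluminium table, rad: 0 level, at the start 0.2 to 0.42, held by a stiff clamped hinge (6 N m). The tilt axis is the axis of the seated rod; the +x edge is the high one.
- stage_face (a point): Point on the sprung face (aluminium frame) where the middle of the slide's underside belongs, 45 mm up the slope from the seated rod's axis. x up the slope, y level along the rod, z square out of the face. Rails 12 mm wide, 32 mm either side, 16 to 92 mm up from the rod's axis, a bar across the top end. Unpressed, the face plane lies 3 mm below the rod's axis; a slide here touches the rod.
- stage_pad (a joint): How far the sprung face is pressed in, square to itself, m: 0 free, 0.007 at its stop, 2 N per mm (10 N about 5 mm). It stays parallel as it sinks.
- stage_back (a point): Middle of the back bar of the tilting table, 89 mm up the slope from the tilt axis and 21 mm below it square to the slope; must not move.
- slide_grip (a point): Middle of the black grip of the loose blue sample slide, 20 mm above its underside. Plate 80 (x) by 72 (y) by 6 mm with four small flat specimens, 70 to 140 g; the grip is a rib 40 mm long (x), 12 mm thick (y), 6 to 34 mm above the underside, to be pinched across its 12 mm. z square to the plate. It starts flat on the bench and is the same either way round.
- slide: The whole sample slide; origin at the middle of its underside, axes as slide_grip.
- rod: The whole rod; origin at its middle, axes as rod_mid.
- lamp_head (a point): Middle of the long beige lamp head, a fixed obstacle that hangs over the right end of the bench, running aslant from near right-front of the robot to far right: within 190 mm of this point in x, 225 mm in y, 60 mm in z (top 0.55 m above the bench). Its arm comes from the right at the same height. Keep the whole arm clear of it, e.g. by passing above.
- ring_dish: Bystander: small clear round dish, 67 x 67 x 17 mm; origin at the centre of its underside. To be left where it is.
- marker: Bystander: white and green marker pen, 17 x 135 x 16 mm, lying; origin at the centre of its underside. To be left where it is.
- flux_pot: Bystander: round white pot with a tan lid, 62 x 62 x 35 mm; origin at the centre of its underside. To be left where it is.
- alcohol_bottle: Bystander: white plastic bottle with a blue nozzle, 48 x 48 x 134 mm, standing; origin at the centre of its underside. To be left where it is.
- clip_2: Bystander: white moulded block with a blue square, 47 x 30 x 24 mm; origin at the centre of its underside. To be left where it is.
Things that resemble listed ones, but are neither listed nor needed, are in the scene too. Of the things shaped like the slide, the blue one is meant.

How it is judged:
By the outcome, as a careful person would: the job done as asked, in the order asked, and still so for the second after the job is handed in, while the arm keeps its last pose, push and grip.
It also fails if it takes over 64 s, if anything falls off the work surface, if the arm or the gripper's body presses on something with over 40 N, if the wrist force passes 120 N, or if a joint passes its speed limit or range.

### The arm

A 6-joint arm with a two-finger parallel gripper is mounted at the origin on a cart in front of the work surface, level with it; the furniture and walls round the work are solid. World frame = base frame: x ahead of the robot, y to its left, z up, the work surface at z = 0. Lengths are in m, angles in rad, forces in N, time in s.
With the tool pointing down it reaches from about 0.35 to 0.975 m from the base axis. Payload 4.9 kg.
Tool frame: the origin (TCP) lies at the very end of the fingers, on their centre line; the grasp point (between the pads) lies 19 mm behind it (ctrl.grip_point_offset is the distance from the TCP to the grasp point, in m); z points along the fingers, y is the line along which they close (so a half turn about z gives the same grasp; the last joint's range is limited). The gripper opens to 85 mm and grips with 20 to 120 N. Pads are 22 mm wide; open, the fingers measure 114 mm over their backs; the gripper's body (76 mm by 85 mm) begins 54 mm behind the grasp point. The pads swing forward as they close: fully open they stand 13 mm farther back than shut.
Start: joints at [1.037, 0.053, 1.613, -0, 1.476, -0.119], TCP at [0.252, 0.572, 0.231] pointing down, gripper open.
Joint ranges: [-3.01, 3.01], [-1.01, 2.22], [0.06, 2.58], [-1.02, 4.17], [0.09, 2.62], [-3.14, 3.14]. Speed limits (rad/s): [2.57, 2.57, 3.14, 3.14, 3.14, 3.14].

### API

Orientations are given as a rotation vector (axis times angle).
In Python, from station import ctrl gives the robot as it stands.
- The arm moves only by the tool send_rows, never from a script. Its argument "rows" is a list of rows, each a list of 3 entries, a list of its own where there are three numbers: the finger opening in cm, from 0 to 8.54, then the shift along the tool's x, y, z in cm, then the turn about the tool's z in degrees. A call has 1 to 10 rows; each row shifts and turns the commanded pose from where the row before left it, along the tool's axes as they then stand; what a row does not reach is not made up. A row lasts 1/8 s, in which the tool goes at most 62.5 mm and 10.7 degrees, less where a joint would pass 70% of its speed; a pose out of reach is approached as far as the arm can. A call with a gripper value outside its range is refused whole. The fingers move at their own pace and stop on an object; "newtons" is the grip in N (left out, the last holds). Time passes only in rows, so rows that do not move let the fingers close. It gives the time, the measured TCP pose, the force, the opening and the grip force at its end, in the units of the state.
- ctrl.get_obs(): the state, without advancing time (a new reading comes with each control period).
- ctrl.get_image(name): name is "scene" or "side" or "wrist"; returns a dict with "frame" (400x640x3 uint8, red, green, blue), "range_z" (400x640 float32, m along the optical axis (not along the pixel's ray), 0 where there is no reading), "fx", "fy", "cx", "cy" (pixels), "k1" (the pictures are not rectified: a ray, as slopes to the right and down, at radius r is drawn at 1 + k1 r^2 times it, then the intrinsics apply), "cam_to_world" (4x4, takes a point from camera to world coordinates). Camera axes: x right, y down, z forward; pixel columns grow to the right and rows downward; lengths in m; the calibration is good to about 2 mm. A picture is of the moment at which its call begins.
- ctrl.finish_job(): hands the job in; it is judged then, once.
The state is a dict: "t": time; "q": joint angles; "dq": joint speeds; "effort": joint torques, N m; "tool_pos": TCP position; "tool_rot": TCP orientation; "contact_force": force on the tool from outside, world axes, zero at the start; "wrist_torque": the same for the moment, N m; "opening": finger opening in m; "grip_force": force on a finger pad.
Only numpy, scipy, OpenCV 4.12 (cv2) and the standard library are available. Lean on these libraries where they do the work, as an engineer would, in place of code of your own. Each camera call takes 0.05 s, during which the arm holds its last target. There are 200 camera calls.

## Working session

There is one attempt and no reset: what is moved stays moved. The work goes in short steps, Python scripts to look and compute and a tool call to move; the robot and the scene stay as the last step left them, time stands still between calls to the robot, and variables do not carry over. Pictures are saved under pics/ and viewed, at most 10 in all, crops included, and the job is handed in when it is done.

Besides the shell and the picture viewer there is one more tool, called after "Emit:" as name([rows], argument=value, ...), one row to a line, values as JSON. send_rows: Moves the arm, as the interface text tells. Its arguments: {"type":"object","properties":{"rows":{"type":"array","items":{"type":"array"}},"newtons":{"type":"number"}},"required":["rows"]}

```bash
ls; mkdir -p pics; cat > h.py <<'E'
import numpy as np, cv2
from station import ctrl
from scipy.spatial.transform import Rotation as R
def grab(n,fn=None):
    im=ctrl.get_image(n); np.save(f'{fn or n}.npy',im,allow_pickle=True)
    if fn: cv2.imwrite(f'pics/{fn}.png',im['frame'][:,:,::-1])
    return im
def load(fn): return np.load(fn+'.npy',allow_pickle=True).item()
def ray(im,u,v):
    K=np.array([[im['fx'],0,im['cx']],[0,im['fy'],im['cy']],[0,0,1.]])
    d=np.array([(np.asarray(u,float)-im['cx'])/im['fx'],(np.asarray(v,float)-im['cy'])/im['fy']])
    s=d.copy()
    for _ in range(20): s=d/(1+im['k1']*(s**2).sum(0))
    T=im['cam_to_world']; return T[:3,3], (T[:3,:3]@np.stack([s[0],s[1],np.ones_like(s[0])])).T
def onplane(im,u,v,z):
    o,d=ray(im,u,v); return o+d*((z-o[2])/d[...,2])[...,None]
def cloud(im):
    v,u=np.mgrid[:400,:640]; o,d=ray(im,u.ravel(),v.ravel())
    return (o+d*im['range_z'].reshape(-1,1)).reshape(400,640,3)
def obs():
    o=ctrl.get_obs(); 
    for k in ['t','q','tool_pos','tool_rot','contact_force','opening','grip_force']: print(k,np.round(o[k],4))
    print(np.round(R.from_rotvec(o['tool_rot']).as_matrix(),3)); return o
E
python3 - <<'E'
from h import *
obs(); print(ctrl.grip_point_offset)
for n in ['scene','side','wrist']:
    im=grab(n,n+'0'); print(n,im['fx'],im['k1'],np.round(im['cam_to_world'],3).tolist(),(im['range_z']>0).mean())
a=load('scene0')['frame'];b=load('side0')['frame']
cv2.imwrite('pics/both.png',np.vstack([a,b])[:,:,::-1])
E
```

```text
pics
t 0.0
q [ 1.037   0.0533  1.6143 -0.      1.476  -0.119 ]
tool_pos [0.2516 0.5715 0.2301]
tool_rot [-6.4680e-01 -3.0736e+00  3.0000e-03]
contact_force [-0.1858  0.3446 -0.0136]
opening 0.0855
grip_force 0.0
[[-0.915  0.403 -0.001]
 [ 0.403  0.915 -0.002]
 [ 0.    -0.002 -1.   ]]
0.0187
scene 464.8577303827779 -0.011688811687707287 [[-0.893, -0.304, 0.333, 0.045], [-0.451, 0.589, -0.671, 1.007], [0.008, -0.748, -0.663, 1.315], [0.0, 0.0, 0.0, 1.0]] 0.99592578125
side 401.1150918418233 -0.09973314942343794 [[-0.848, -0.207, 0.488, -0.093], [-0.53, 0.289, -0.797, 1.04], [0.024, -0.935, -0.355, 0.773], [0.0, 0.0, 0.0, 1.0]] 0.9959453125
wrist 344.59803187572317 -0.046290498938966314 [[0.402, 0.871, 0.283, 0.179], [0.916, -0.382, -0.126, 0.604], [-0.002, 0.309, -0.951, 0.372], [0.0, 0.0, 0.0, 1.0]] 0.99593359375
```

View pics/scene0.png

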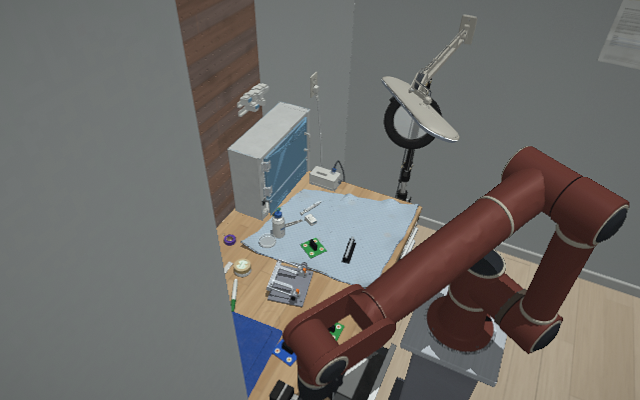

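View pics/side0.png

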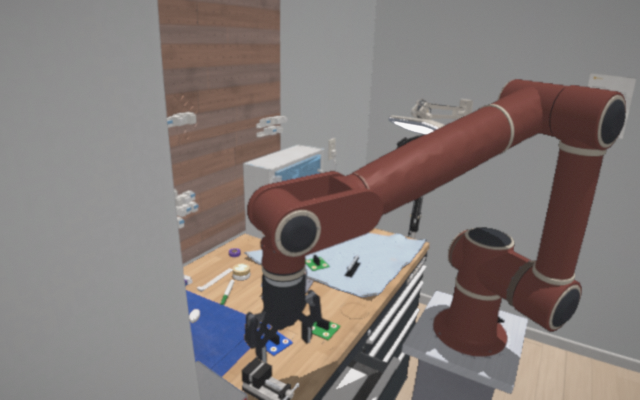

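```bash
python3 - <<'E'
from h import *
s=load('scene0');f=s['frame']; g=load('side0')['frame']; w=load('wrist0')['frame']
c1=cv2.resize(f[200:400,220:420],(400,400),interpolation=cv2.INTER_CUBIC)
c2=cv2.resize(g[225:400,180:380],(400,350),interpolation=cv2.INTER_CUBIC)
c2=cv2.copyMakeBorder(c2,0,50,0,0,cv2.BORDER_CONSTANT)
w2=cv2.resize(w,(320,200))
top=np.hstack([c1,c2]); bot=np.zeros((200,800,3),np.uint8); bot[:,:320]=w2
cv2.imwrite('pics/crop1.png',np.vstack([top,bot])[:,:,::-1])
for u,v in [(348,250),(285,350),(285,390),(313,245),(290,283)]: print((u,v),np.round(cloud(s)[v,u],3))
E
```

```text
(348, 250) [ 0.441 -0.097  0.028]
(285, 350) [0.455 0.357 0.009]
(285, 390) [0.379 0.489 0.059]
(313, 245) [ 0.569 -0.062  0.027]
(290, 283) [0.567 0.121 0.007]
```

View pics/crop1.png

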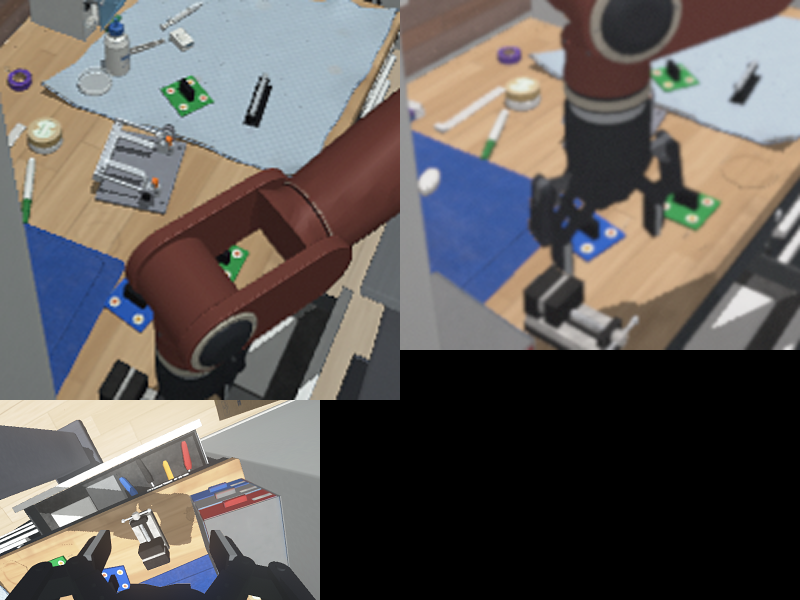

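```bash
python3 - <<'E'
from h import *
s=load('scene0'); f=s['frame'].astype(int); P=cloud(s)
m=np.zeros((400,640),bool); m[70:150,375:465]=1
m&=(P[...,2]>0.4)&(P[...,2]<0.6)
q=P[m]; print('lamp',m.sum(),np.round(np.percentile(q,[1,50,99],axis=0),3))
# lamp extent along
for y0 in np.arange(-.8,-.1,.08):
    k=q[abs(q[:,1]-y0)<.04]; 
    if len(k)>10: print(round(y0,2),len(k),np.round(np.percentile(k[:,0],[2,98]),3))
# rod: dark/bright near 348,250
m=np.zeros((400,640),bool); m[230:268,335:362]=1
hsv=cv2.cvtColor(s['frame'],cv2.COLOR_RGB2HSV)
for name,mm in [('dark',m&(hsv[...,2]<60)),('raised',m&(P[...,2]>0.02))]:
    v,u=np.nonzero(mm); p=P[mm]; print(name,len(p),np.round(p.mean(0),3),np.round(p.min(0),3),np.round(p.max(0),3))
    (c,wh,a)=cv2.minAreaRect(p[:,:2].astype(np.float32)*1000); print(c,wh,a)
    _,_,V=np.linalg.svd(p[:,:2]-p[:,:2].mean(0),full_matrices=False); print(V[0])
# stage
m=np.zeros((400,640),bool); m[255:310,255:320]=1; mm=m&(P[...,2]>0.012); p=P[mm]
print('stage',len(p),np.round(p.mean(0),3)); print(cv2.minAreaRect(p[:,:2].astype(np.float32)*1000))
org=m&(hsv[...,1]>150)&(hsv[...,2]>120)&(hsv[...,0]<14)
n,l,st,c=cv2.connectedComponentsWithStats(org.astype(np.uint8)); 
for i in range(1,n): print('orange',st[i],c[i],np.round(P[l==i].mean(0),3))
E
```

```text
lamp 2243 [[ 0.184 -0.702  0.473]
 [ 0.343 -0.389  0.528]
 [ 0.522 -0.215  0.574]]
-0.8 11 [0.396 0.403]
-0.72 23 [0.369 0.382]
-0.64 60 [0.369 0.525]
-0.56 204 [0.359 0.531]
-0.48 450 [0.351 0.491]
-0.4 507 [0.279 0.432]
-0.32 385 [0.191 0.376]
-0.24 603 [0.181 0.312]
dark 92 [ 0.431 -0.081  0.033] [ 0.045 -0.166 -0.004] [0.466 1.007 1.315]
(262.4888000488281, 426.01544189453125) (41.10218811035156, 1239.828369140625) 18.592063903808594
[-0.32627073  0.94527637]
raised 83 [0.396 0.024 0.186] [ 0.045 -0.167  0.021] [0.46  1.007 1.315]
(260.460693359375, 424.4718017578125) (31.313810348510742, 1241.5963134765625) 18.820945739746094
[-0.33484556  0.94227303]
stage 655 [0.538 0.183 0.113]
((340.79754638671875, 534.4776000976562), (140.7089385986328, 1113.9691162109375), 30.08794403076172)
orange [303 268   3   3   8] [303.875 269.125] [0.538 0.071 0.045]
orange [296 289   3   4   8] [297.375 290.25 ] [0.516 0.161 0.043]
```

Emit:
send_rows([
  [8.5,[-3.7,-4.5,0],0],
  [8.5,[-3.7,-4.5,0],0],
  [8.5,[-3.7,-4.5,0],0],
  [8.5,[-3.7,-4.5,0],0],
  [8.5,[-3.7,-4.5,0],0],
  [8.5,[-3.7,-4.5,0],0],
  [8.5,[-3.7,-4.5,0],0],
  [8.5,[-3.7,-4.5,0],0],
  [8.5,[-3.7,-4.5,0],0],
  [8.5,[0,0,0],0],
])

```text
t: 1.4
tool_pos: [0.3939, 0.0638, 0.2311]
tool_rot: [-0.659, -3.072, 0.001]
contact_force: [-0.4, 0.3, -0.9]
opening: 0.0852
grip_force: 0.0
```

Emit:
send_rows([
  [8.5,[0,0,0],9.2],
  [8.5,[0,0,0],9.2],
  [8.5,[0,0,0],9.2],
  [8.5,[0,0,0],9.2],
  [8.5,[0,0,0],9.2],
  [8.5,[0,0,0],0],
])

```text
t: 2.15
tool_pos: [0.3931, 0.0681, 0.2311]
tool_rot: [-1.792, -2.58, 0.0]
contact_force: [0.2, 0.0, -0.1]
opening: 0.0854
grip_force: 0.0
```

```bash
python3 - <<'E'
from h import *
obs()
w=grab('wrist','w1'); s=grab('scene','s1')
c=cv2.resize(s['frame'][200:400,220:400],(500,556))[:400]
P=cloud(w); 
cv2.imwrite('pics/m1.png',np.hstack([cv2.resize(w['frame'],(480,300)),cv2.resize(s['frame'][215:385,225:408],(320,300))])[:,:,::-1])
for c,n in [(w,'w'),(s,'s')]:
    hsv=cv2.cvtColor(c['frame'],cv2.COLOR_RGB2HSV); 
    org=(hsv[...,1]>140)&(hsv[...,2]>110)&(hsv[...,0]<14)&(hsv[...,0]>5); P=cloud(c)
    org&=(P[...,2]>0.02)&(P[...,2]<0.07)
    nn,l,st,cc=cv2.connectedComponentsWithStats(org.astype(np.uint8))
    for i in range(1,nn): 
        if st[i,4]>3: print(n,'orange',st[i],cc[i],np.round(P[l==i].mean(0),3))
    blu=(hsv[...,1]>150)&(hsv[...,2]>150)&(hsv[...,0]>100)&(hsv[...,0]<125)
    nn,l,st,cc=cv2.connectedComponentsWithStats(blu.astype(np.uint8))
    for i in range(1,nn): 
        if st[i,4]>30: print(n,'blue',st[i],cc[i],np.round(P[l==i].mean(0),3))
E
```

```text
t 2.15
q [-1.5700e-02 -5.3690e-01  2.1047e+00  3.0000e-04  1.5743e+00 -3.7240e-01]
tool_pos [0.3931 0.0681 0.2311]
tool_rot [-1.7918 -2.5799  0.    ]
contact_force [ 0.1521  0.0372 -0.0837]
opening 0.0854
grip_force 0.0
[[-0.349  0.937 -0.   ]
 [ 0.937  0.349  0.   ]
 [ 0.    -0.    -1.   ]]
w orange [468 122  18  13 156] [476.26282051 127.75641026] [0.519 0.158 0.044]
w orange [446 211  15  15 142] [452.98591549 218.5       ] [0.54  0.067 0.044]
w blue [545   0  26   9 134] [560.85074627   2.79104478] [0.559 0.3   0.006]
w blue [571   0  64  33 636] [600.86949686  15.28301887] [0.604 0.307 0.005]
w blue [605   0  35  13 252] [621.81349206   4.57936508] [0.617 0.322 0.008]
w blue [633  10   7   7  31] [636.19354839  12.5483871 ] [0.635 0.322 0.009]
w blue [632  26   8  11  53] [635.54716981  32.33962264] [0.649 0.309 0.003]
s orange [303 268   3   4   9] [304.         269.33333333] [0.538 0.07  0.044]
s orange [296 289   3   4   9] [297.22222222 290.11111111] [0.517 0.161 0.044]
s blue [272 336  32  29 269] [287.49814126 351.35315985] [0.449 0.353 0.   ]
```

View pics/m1.png

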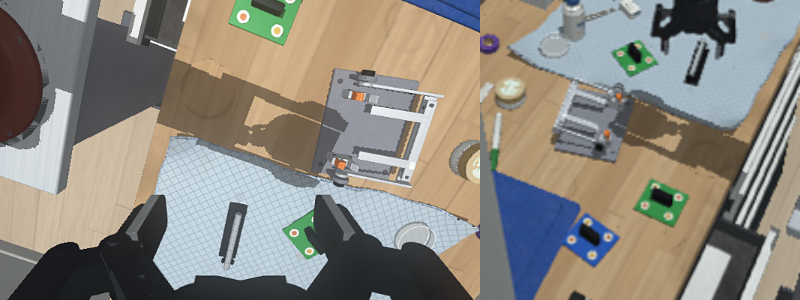

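```bash
python3 - <<'E'
from h import *
w=load('w1'); P=cloud(w)
hsv=cv2.cvtColor(w['frame'],cv2.COLOR_RGB2HSV)
box=(abs(P[...,0]-.44)<.07)&(abs(P[...,1]+.1)<.09)&(P[...,2]<.06)
for nm,m in [('raised',box&(P[...,2]>.031)),('dark',box&(hsv[...,2]<80))]:
    p=P[m]; r=cv2.minAreaRect(p[:,:2].astype(np.float32)*1000)
    _,_,V=np.linalg.svd(p[:,:2]-p[:,:2].mean(0),full_matrices=False)
    t=(p[:,:2]-p[:,:2].mean(0))@V[0]
    print(nm,len(p),r,p.mean(0).round(4),V[0].round(3),np.percentile(p[:,2],[5,50,95]).round(3),t.min().round(3),t.max().round(3))
# stage relief: list z of points by bins in stage frame
o=np.array([.519+.54,.158+.067])/2; y=np.array([.519-.54,.158-.067]); y/=np.linalg.norm(y); x=np.array([y[1],-y[0]])
print('stage',o,x,y)
d=P[...,:2]-o; X=d@x; Y=d@y
for y0 in (-.032,-.02,0,.02,.032,-.047,.047):
    print(y0,[ (round(float(a),3), round(float(np.median(P[...,2][(abs(X-a)<.003)&(abs(Y-y0)<.004)])),3)) for a in np.arange(-.03,.12,.01) if ((abs(X-a)<.003)&(abs(Y-y0)<.004)).sum()>0])
for x0 in (.03,.05,.07):
    print('x',x0,[ (round(float(a),3), round(float(np.median(P[...,2][(abs(Y-a)<.002)&(abs(X-x0)<.006)])),3)) for a in np.arange(-.075,.076,.005)])
E
```

```text
raised 675 ((448.20458984375, -114.78397369384766), (17.72522735595703, 107.87399291992188), 9.030577659606934) [ 0.4473 -0.1115  0.0348] [ 0.155 -0.988] [0.032 0.035 0.037] -0.051 0.057
dark 957 ((447.71343994140625, -114.44233703613281), (29.24078941345215, 108.55247497558594), 9.078410148620605) [ 0.446  -0.1139  0.0075] [ 0.111 -0.994] [0.003 0.004 0.031] -0.054 0.055
stage [0.5295 0.1125] [0.9743912  0.22485951] [-0.22485951  0.9743912 ]
-0.032 [(-0.03, -0.005), (-0.02, 0.007), (-0.01, 0.008), (0.0, 0.007), (0.01, 0.007), (0.02, 0.007), (0.03, 0.038), (0.04, 0.04), (0.05, 0.043), (0.06, 0.046), (0.07, 0.048), (0.08, 0.05), (0.09, 0.053), (0.1, 0.008), (0.11, -0.004)]
-0.02 [(-0.03, -0.005), (-0.02, 0.007), (-0.01, 0.007), (0.0, 0.007), (0.01, 0.007), (0.02, 0.007), (0.03, 0.007), (0.04, 0.007), (0.05, 0.007), (0.06, 0.007), (0.07, 0.007), (0.08, 0.007), (0.09, 0.049), (0.1, 0.008), (0.11, -0.005)]
0 [(-0.03, -0.005), (-0.02, 0.007), (-0.01, 0.007), (0.0, 0.007), (0.01, 0.007), (0.02, 0.007), (0.03, 0.007), (0.04, 0.007), (0.05, 0.007), (0.06, 0.007), (0.07, 0.007), (0.08, 0.008)
[... 1337 characters left out ...]
 0.007), (0.045, nan), (0.05, 0.007), (0.055, 0.007), (0.06, 0.007), (0.065, 0.038), (0.07, nan), (0.075, 0.007)]
x 0.05 [(-0.075, nan), (-0.07, 0.007), (-0.065, 0.009), (-0.06, 0.039), (-0.055, 0.007), (-0.05, 0.007), (-0.045, nan), (-0.04, 0.042), (-0.035, 0.044), (-0.03, 0.042), (-0.025, 0.008), (-0.02, 0.007), (-0.015, 0.007), (-0.01, 0.007), (-0.005, 0.007), (0.0, 0.007), (0.005, 0.007), (0.01, 0.007), (0.015, 0.008), (0.02, 0.007), (0.025, 0.043), (0.03, 0.044), (0.035, 0.044), (0.04, 0.008), (0.045, 0.007), (0.05, 0.007), (0.055, 0.007), (0.06, 0.008), (0.065, 0.025), (0.07, 0.007), (0.075, 0.007)]
x 0.07 [(-0.075, 0.006), (-0.07, 0.007), (-0.065, 0.008), (-0.06, 0.042), (-0.055, 0.007), (-0.05, 0.007), (-0.045, nan), (-0.04, nan), (-0.035, 0.048), (-0.03, 0.048), (-0.025, 0.008), (-0.02, 0.007), (-0.015, 0.007), (-0.01, 0.007), (-0.005, 0.007), (0.0, 0.007), (0.005, 0.007), (0.01, 0.007), (0.015, 0.007), (0.02, 0.007), (0.025, 0.049), (0.03, 0.049), (0.035, 0.048), (0.04, 0.007), (0.045, 0.007), (0.05, 0.007), (0.055, 0.007), (0.06, 0.008), (0.065, 0.048), (0.07, 0.007), (0.075, 0.007)]
  return _methods._mean(a, axis=axis, dtype=dtype,
  ret = ret.dtype.type(ret / rcount)
```

```bash
python3 - <<'E'
from h import *
from scipy.spatial import cKDTree
def parts(s):
    P=cloud(s); h=cv2.cvtColor(s['frame'],cv2.COLOR_RGB2HSV); ok=s['range_z']>0
    mar=ok&((h[...,0]<8)|(h[...,0]>172))&(h[...,1]>100)&(h[...,2]>30)&(P[...,2]>.05)
    return P[mar]
s0=load('scene0'); P=cloud(s0); m=np.zeros((400,640),bool); m[70:150,375:465]=1
m&=(P[...,2]>0.4)&(P[...,2]<0.6)&(s0['range_z']>0); L=P[m]
A=parts(load('s1')); t=cKDTree(L)
for a in (0,-.2,-.3,-.4,-.5):
    Q=A@R.from_euler('z',a).as_matrix().T
    d,i=t.query(Q); k=d.argmin(); print(a,d[k].round(3),Q[k].round(3),L[i[k]].round(3))
# forearm profile
for x in np.arange(-.15,.5,.05):
    k=A[abs(A[:,0]-x)<.025]
    if len(k)>5: print(round(x,2),'y',np.percentile(k[:,1],[2,98]).round(3),'z',np.percentile(k[:,2],[2,98]).round(3))
E
```

```text
0 0.225 [0.246 0.014 0.528] [ 0.241 -0.211  0.532]
-0.2 0.174 [ 0.262 -0.038  0.543] [ 0.241 -0.211  0.535]
-0.3 0.143 [ 0.318 -0.083  0.548] [ 0.27  -0.217  0.548]
-0.4 0.109 [ 0.316 -0.118  0.548] [ 0.27  -0.217  0.548]
-0.5 0.075 [ 0.318 -0.159  0.547] [ 0.27  -0.217  0.548]
-0.15 y [0.061 0.243] z [0.446 0.642]
-0.1 y [0.067 0.238] z [0.364 0.631]
-0.05 y [0.044 0.241] z [0.256 0.62 ]
0.0 y [0.06  0.239] z [0.29  0.611]
0.05 y [0.036 0.24 ] z [0.244 0.601]
0.1 y [0.055 0.127] z [0.518 0.592]
0.15 y [0.055 0.125] z [0.508 0.582]
0.2 y [0.055 0.122] z [0.498 0.57 ]
0.25 y [0.022 0.13 ] z [0.484 0.558]
0.3 y [0.019 0.13 ] z [0.476 0.549]
0.35 y [0.018 0.13 ] z [0.469 0.551]
0.4 y [0.019 0.127] z [0.435 0.552]
```

Emit:
send_rows([
  [8.5,[0,0,0],5.7],
  [8.5,[0,0,0],5.7],
  [8.5,[-4.7,0.6,2],0],
  [8.5,[-4.7,0.7,2],0],
  [8.5,[-4.7,0.6,2],0],
  [8.5,[-4.8,0.7,2],0],
  [8.5,[0,0,0],0],
  [8.5,[0,0,0],0],
])

```text
t: 3.25
tool_pos: [0.4481, -0.1153, 0.1513]
tool_rot: [-2.042, -2.386, -0.0]
contact_force: [-0.5, 0.2, 0.4]
opening: 0.0848
grip_force: 0.0
```

```bash
cat > rodm.py <<'E'
from h import *
o=obs(); w=grab('wrist','w2'); P=cloud(w); T=o['tool_pos']; Rm=R.from_rotvec(o['tool_rot']).as_matrix()
box=(abs(P[...,0]-.448)<.05)&(abs(P[...,1]+.115)<.08)&(P[...,2]<.06)
p=P[box]; print('floor',np.percentile(p[:,2],[10,30,50,80,99]).round(4))
m=box&(P[...,2]>.030)
p=P[m]; v,u=np.nonzero(m); print(u.min(),u.max(),v.min(),v.max(),len(p))
t=(p-T)@Rm; print('tool frame x range',t[:,0].min(),t[:,0].max())
for a in np.arange(-.06,.07,.01):
    k=t[abs(t[:,0]-a)<.005]
    if len(k)>5:print(round(a,3),len(k),'y med',np.median(k[:,1]).round(4),np.percentile(k[:,1],[3,97]).round(4),'zmin',k[:,2].min().round(4))
E
python3 rodm.py
```

```text
t 3.25
q [-4.1310e-01 -2.8910e-01  2.0615e+00  5.0000e-04  1.3697e+00 -5.6820e-01]
tool_pos [ 0.4481 -0.1153  0.1513]
tool_rot [-2.0423e+00 -2.3864e+00 -4.0000e-04]
contact_force [-0.5063  0.2419  0.4495]
opening 0.0848
grip_force 0.0
[[-0.154  0.988 -0.   ]
 [ 0.988  0.154  0.001]
 [ 0.001 -0.    -1.   ]]
floor [0.0006 0.0012 0.0018 0.0036 0.0363]
306 333 120 253 1882
tool frame x range -0.054555749519121975 0.05391587954139231
-0.05 111 y med 0.0002 [-0.004   0.0044] zmin 0.1136
-0.04 219 y med 0.0002 [-0.0089  0.0094] zmin 0.114
-0.03 139 y med 0.0002 [-0.0047  0.0043] zmin 0.114
-0.02 152 y med 0.0002 [-0.0047  0.0051] zmin 0.1144
-0.01 150 y med 0.0002 [-0.0046  0.005 ] zmin 0.1142
0.0 157 y med 0.0002 [-0.0046  0.0049] zmin 0.114
0.01 162 y med 0.0002 [-0.0045  0.0049] zmin 0.113
0.02 161 y med 0.0002 [-0.0045  0.0048] zmin 0.1137
0.03 167 y med 0.0001 [-0.0044  0.0047] zmin 0.1138
0.04 291 y med 0.0001 [-0.009   0.0092] zmin 0.1141
0.05 173 y med 0.0001 [-0.0051  0.0046] zmin 0.1138
```

Emit:
send_rows([
  [8.5,[0,0,5],0],
  [8.5,[0,0,5],0],
  [8.5,[0,0,2.8],0],
  [8.5,[0,0,1],0],
  [8.5,[0,0,0],0],
  [0.5,[0,0,0],0],
  [0.5,[0,0,0],0],
  [0.5,[0,0,0],0],
  [0.5,[0,0,0],0],
  [0.5,[0,0,0],0],
], newtons=60)

```text
t: 4.55
tool_pos: [0.4477, -0.1158, 0.0136]
tool_rot: [-2.043, -2.385, 0.002]
contact_force: [-4.0, -0.2, 5.8]
opening: 0.0079
grip_force: 58.5
```

Emit:
send_rows([
  [0.5,[0,0,-4],0],
  [0.5,[0,0,-5],0],
  [0.5,[0,0,-5],0],
  [0.5,[4.3,2.3,0],0],
  [0.5,[4.3,2.3,0],0],
  [0.5,[4.3,2.3,0],0],
  [0.5,[4.3,2.3,0],0],
  [0.5,[4.3,2.4,0],0],
  [0.5,[0,0,0],-4.1],
  [0.5,[0,0,0],0],
])

```text
t: 5.8
tool_pos: [0.5296, 0.1152, 0.1527]
tool_rot: [-1.957, -2.457, 0.0]
contact_force: [0.5, 0.3, -1.1]
opening: 0.008
grip_force: 58.8
```

```bash
python3 - <<'E'
from h import *
o=obs(); w=grab('wrist','w3'); s=grab('scene','s3'); d=grab('side','d3')
cv2.imwrite('pics/m3.png',np.vstack([np.hstack([cv2.resize(w['frame'],(480,300)),cv2.resize(s['frame'][240:320,240:325],(320,300),interpolation=cv2.INTER_CUBIC)]),np.hstack([cv2.resize(d['frame'][225:345,200:392],(480,300),interpolation=cv2.INTER_CUBIC),np.zeros((300,320,3),np.uint8)])])[:,:,::-1])
E
```

```text
t 5.8
q [ 7.6800e-02 -8.3600e-02  1.8817e+00  2.0000e-04  1.3441e+00 -1.4920e-01]
tool_pos [0.5296 0.1152 0.1527]
tool_rot [-1.9565e+00 -2.4572e+00  4.0000e-04]
contact_force [ 0.4693  0.3329 -1.0837]
opening 0.008
grip_force 58.7843
[[-0.224  0.975 -0.001]
 [ 0.975  0.224  0.   ]
 [ 0.    -0.001 -1.   ]]
```

View pics/m3.png

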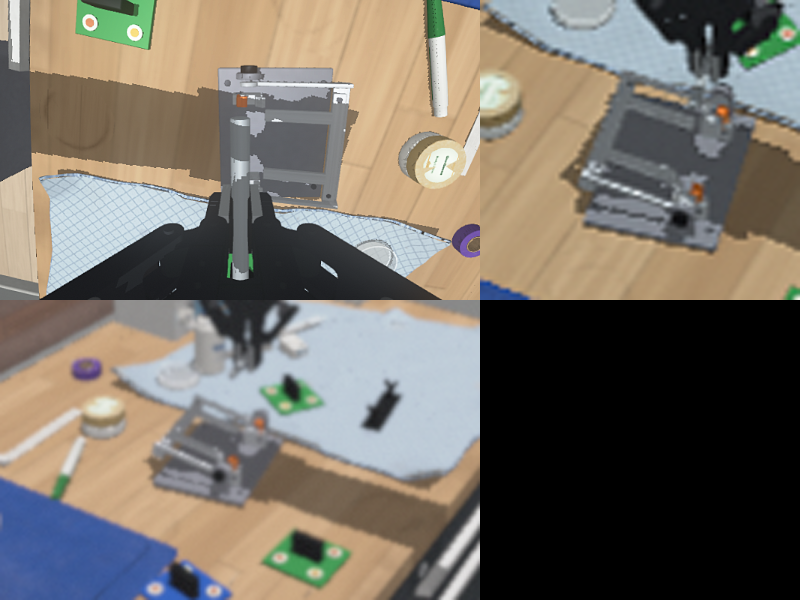

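```bash
cat > fe.py <<'E'
from h import *
import sys
fn=sys.argv[1]; w=load(fn); o=ctrl.get_obs(); T=o['tool_pos']; Rm=R.from_rotvec(o['tool_rot']).as_matrix()
P=cloud(w); t=(P-T)@Rm; h=cv2.cvtColor(w['frame'],cv2.COLOR_RGB2HSV)
org=(h[...,1]>140)&(h[...,2]>80)&(h[...,0]<16)&(h[...,0]>3)&(P[...,2]>.02)&(P[...,2]<.08)&(abs(t[...,1])<.05)&(abs(t[...,0])<.1)
p=t[org]; v,u=np.nonzero(org); print('orange',len(p),p.mean(0).round(4),p.min(0).round(4),p.max(0).round(4),'px',u.mean(),v.mean())
m=(t[...,2]>-.04)&(t[...,2]<.0)&(abs(t[...,1])<.012)&(t[...,0]>.015)&(t[...,0]<.07)
for a in np.arange(.015,.065,.01):
    k=t[m&(abs(t[...,0]-a)<.005)]
    if len(k)>5: print('rod',round(a,3),len(k),np.median(k[:,1]).round(4),np.percentile(k[:,1],[3,97]).round(4),'ztop',k[:,2].min().round(4))
print('rod end',t[m][:,0].max().round(4))
# clip cross-section rows at several x
for a in np.arange(.030,.075,.004):
    k=t[(abs(t[...,0]-a)<.002)&(abs(t[...,1])<.04)&(P[...,2]>.025)&(P[...,2]<.08)]
    if len(k): 
        b=np.round(np.arange(-.03,.04,.004),3); print('clip x',round(a,3),[(int(c*1000),int(1000*(T[2]-k[abs(k[:,1]-c)<.002][:,2].min()))) for c in b if (abs(k[:,1]-c)<.002).any()])
# table rails & bar
rail=(P[...,2]>.03)&(P[...,2]<.08)&(t[...,1]>.025)&(t[...,1]<.085)&(t[...,0]>-.05)
for a in (.035,.045,.055,.065,.075):
    k=t[rail&(abs(t[...,1]-a)<.004)]; k=k[k[:,0]>0]; 
    if len(k): print('rail y',a,'x',np.percentile(k[:,0],[2,50,98]).round(4),'z',np.median(T[2]-k[:,2]).round(4))
foot=(abs(P[...,2]-.008)<.004)&(abs(t[...,0])<.12)&(abs(t[...,1]-.04)<.1)&(h[...,1]<60)
print('foot',cv2.minAreaRect((t[foot][:,:2]*1000).astype(np.float32)),foot.sum(), np.median(P[...,2][foot]))
E
python3 fe.py w3
```

```text
orange 188 [0.0456 0.0015 0.1065] [ 0.0404 -0.0027  0.1035] [0.0505 0.006  0.1211] px 321.781914893617 135.0212765957447
rod 0.015 275 0.0004 [-0.0044  0.0052] ztop -0.0232
rod 0.025 604 0.0004 [-0.0043  0.0051] ztop -0.0234
rod 0.035 646 0.0006 [-0.0042  0.0053] ztop -0.0234
rod 0.045 702 0.0003 [-0.0045  0.0051] ztop -0.0238
rod 0.055 482 0.0003 [-0.0042  0.0047] ztop -0.0233
rod end 0.0556
clip x 0.03 [(26, 39), (30, 40), (34, 41), (38, 42)]
clip x 0.034 [(26, 40), (30, 41), (34, 41), (38, 42)]
clip x 0.038 [(26, 38), (30, 39), (34, 40), (38, 42)]
clip x 0.042 [(-6, 33), (-2, 48), (2, 49), (6, 48), (10, 33), (14, 45), (18, 51), (22, 53)]
clip x 0.046 [(-6, 34), (-2, 48), (2, 48), (6, 48), (10, 33), (14, 45), (18, 52), (22, 53)]
clip x 0.05 [(-6, 33), (-2, 47), (2, 48), (6, 48), (10, 33), (14, 45), (18, 51), (22, 52)]
clip x 0.058 [(2, 39), (6, 45), (10, 46), (14, 44), (18, 39), (22, 37), (26, 38), (30, 39), (34, 39)]
clip x 0.062 [(2, 44), (6, 47), (10, 47), (14, 46), (18, 41), (22, 38), (26, 40), (30, 41), (34, 41), (38, 42)]
clip x 0.066 [(-2, 44), (2, 47), (6, 49), (10, 50), (14, 48), (18, 46), (22, 40)]
clip x 0.07 [(-2, 45), (2, 48), (6, 50), (10, 50), (14, 48), (18, 46), (22, 40)]
clip x 0.074 [(2, 43), (6, 46), (10, 45), (14, 45)]
rail y 0.035 x [0.0252 0.0332 0.0635] z 0.0403
rail y 0.045 x [0.0251 0.0335 0.0631] z 0.0427
rail y 0.055 x [0.0249 0.0337 0.0632] z 0.0452
rail y 0.065 x [0.0253 0.034  0.0632] z 0.0475
rail y 0.075 x [0.0254 0.0335 0.0632] z 0.0498
foot ((-22.147232055664062, 37.69990539550781), (196.25779724121094, 195.6177978515625), 89.6150131225586) 16689 0.0072055379511785644
```

```bash
python3 - <<'E'
from h import *
w=load('w3'); o=ctrl.get_obs(); T=o['tool_pos']; Rm=R.from_rotvec(o['tool_rot']).as_matrix()
P=cloud(w); t=(P-T)@Rm
def prof(lo,hi):
    k=t[(t[...,0]>lo)&(t[...,0]<hi)&(P[...,2]>.02)&(P[...,2]<.08)&(abs(t[...,1])<.03)]
    return [(c,round(1000*(T[2]-np.median(k[abs(k[:,1]-c/1000)<.0006][:,2])),1)) for c in range(-12,26) if (abs(k[:,1]-c/1000)<.0006).any()]
print(prof(.042,.050)); print(prof(.064,.072)); print(prof(.072,.08))
s=load('w1');Q=cloud(s); h=cv2.cvtColor(s['frame'],cv2.COLOR_RGB2HSV)
# clips in w1 in the present tool axes
tq=(Q-T)@Rm
for lo,hi in ((.042,.05),(-.052,-.044)):
    k=tq[(tq[...,0]>lo)&(tq[...,0]<hi)&(Q[...,2]>.015)&(Q[...,2]<.08)&(abs(tq[...,1])<.03)]
    print([(c,round(1000*(T[2]-np.median(k[abs(k[:,1]-c/1000)<.0008][:,2])),1)) for c in range(-12,26,1) if (abs(k[:,1]-c/1000)<.0008).any()])
E
```

```text
[(-7, np.float64(32.1)), (-6, np.float64(32.1)), (-5, np.float64(32.1)), (-4, np.float64(32.1)), (-3, np.float64(44.8)), (-2, np.float64(47.2)), (-1, np.float64(46.4)), (0, np.float64(46.6)), (1, np.float64(46.4)), (2, np.float64(47.2)), (3, np.float64(47.2)), (4, np.float64(48.0)), (5, np.float64(47.7)), (6, np.float64(46.3)), (7, np.float64(46.0)), (8, np.float64(32.6)), (9, np.float64(32.4)), (10, np.float64(32.0)), (11, np.float64(32.3)), (12, np.float64(32.2)), (13, np.float64(32.2)), (14, np.float64(32.3)), (15, np.float64(35.1)), (16, np.float64(45.1)), (17, np.float64(46.5)), (18, np.float64(47.6)), (19, np.float64(49.3)), (20, np.float64(51.1)), (21, np.float64(51.9)), (22, np.float64(51.3)), (23, np.float64(50.9)), (24, np.float64(50.2))]
[(-3, np.float64(40.1)), (-2, np.float64(42.6)), (-1, np.float64(43.7)), (0, np.float64(44.6)), (1, np.float64(46.0)), (2, np.float64(46.6)), (3, np.float64(47.2)), (4, np.float64(47.5)), (5, np.float64(48.8)), (6, np.float64(48.6)), (7, np.float64(48.6)), (8, np.float64(49.0)), (9, np.float64(49.2)), (10, np.float64(48.7)), (11, np.float6
[... 1445 characters left out ...]
loat64(32.4)), (-4, np.float64(33.1)), (-3, np.float64(39.3)), (-2, np.float64(44.7)), (-1, np.float64(46.7)), (0, np.float64(46.8)), (1, np.float64(46.7)), (2, np.float64(46.7)), (3, np.float64(47.1)), (4, np.float64(47.3)), (5, np.float64(47.3)), (6, np.float64(46.6)), (7, np.float64(32.3)), (8, np.float64(32.2)), (9, np.float64(31.7)), (10, np.float64(31.7)), (11, np.float64(31.7)), (12, np.float64(32.2)), (13, np.float64(32.3)), (14, np.float64(36.2)), (15, np.float64(40.1)), (16, np.float64(45.5)), (17, np.float64(47.1)), (18, np.float64(48.1)), (19, np.float64(49.6)), (20, np.float64(50.7)), (21, np.float64(51.8)), (22, np.float64(52.2)), (23, np.float64(50.9)), (24, np.float64(50.8))]
```

Emit:
send_rows([
  [0.5,[-0.3,0.84,3],0],
  [0.5,[0,0,4],0],
  [0.5,[0,0,3],0],
  [0.5,[0,0,1],0],
  [0.5,[0,0,0],0],
])

```text
t: 6.58
tool_pos: [0.5385, 0.1132, 0.0432]
tool_rot: [-1.958, -2.456, 0.001]
contact_force: [-0.6, 0.2, 0.1]
opening: 0.0081
grip_force: 58.8
```

```bash
python3 - <<'E'
from h import *
obs(); grab('wrist','w4')
E
python3 fe.py w4 | grep -v foot
```

```text
t 6.575
q [ 7.1900e-02  7.1500e-02  1.9280e+00  1.0000e-04  1.1427e+00 -1.5290e-01]
tool_pos [0.5385 0.1132 0.0432]
tool_rot [-1.9580e+00 -2.4562e+00  6.0000e-04]
contact_force [-0.6244  0.1825  0.1357]
opening 0.0081
grip_force 58.7999
[[-0.223  0.975 -0.001]
 [ 0.975  0.223  0.   ]
 [ 0.    -0.001 -1.   ]]
orange 499 [ 0.0324 -0.0088 -0.0019] [-0.0595 -0.0127 -0.0045] [ 0.0536 -0.0027  0.0094] px 300.7975951903808 194.68737474949899
rod 0.015 280 -0.0006 [-0.0054  0.0041] ztop -0.0228
rod 0.025 610 -0.0006 [-0.0053  0.004 ] ztop -0.0231
rod 0.035 654 -0.0005 [-0.0052  0.0043] ztop -0.0227
rod 0.045 1173 -0.0003 [-0.011   0.0112] ztop -0.0228
rod 0.055 756 -0.0007 [-0.0109  0.0112] ztop -0.0228
rod end 0.07
clip x 0.03 [(-6, 64), (-2, 66), (2, 66), (6, 61), (14, 38), (18, 40), (22, 41), (26, 42), (30, 43), (34, 44), (38, 44)]
clip x 0.034 [(-6, 65), (-2, 66), (2, 66), (6, 61), (14, 38), (18, 40), (22, 41), (26, 42), (30, 43), (34, 44), (38, 44)]
clip x 0.038 [(-6, 64), (-2, 67), (2, 66), (6, 61), (14, 39), (18, 40), (22, 40), (26, 42), (30, 42), (34, 44), (38, 44)]
clip x 0.042 [(-1
[... 388 characters left out ...]
3), (14, 52)]
clip x 0.062 [(-10, 42), (-6, 46), (-2, 47), (2, 46), (6, 45), (10, 37), (14, 38), (18, 39), (22, 40), (26, 41), (30, 42), (34, 43), (38, 44)]
clip x 0.066 [(-10, 42), (-6, 46), (-2, 47), (2, 46), (6, 44), (10, 38), (14, 40), (18, 40), (22, 40), (26, 41), (30, 42), (34, 43), (38, 44)]
clip x 0.07 [(-14, 41), (-10, 47), (-6, 49), (-2, 50), (2, 50), (6, 48), (10, 44)]
clip x 0.074 [(-14, 41), (-10, 47), (-6, 49), (-2, 51), (2, 50), (6, 48), (10, 45)]
rail y 0.035 x [0.0281 0.0368 0.0662] z 0.0425
rail y 0.045 x [0.0281 0.0374 0.0663] z 0.0449
rail y 0.055 x [0.0282 0.0372 0.0664] z 0.0472
rail y 0.065 x [0.0282 0.0373 0.0665] z 0.0495
rail y 0.075 x [0.0024 0.0363 0.0664] z 0.052
```

Emit:
send_rows([
  [0.5,[0,0,0.7],0],
  [0.5,[0,0,0.3],0],
  [0.5,[0,0,0.3],0],
  [0.5,[0,0,0.3],0],
], newtons=80)

```text
t: 7.12
tool_pos: [0.5407, 0.1138, 0.0295]
tool_rot: [1.955, 2.455, 0.005]
contact_force: [-3.1, 0.6, 14.9]
opening: 0.0069
grip_force: 79.7
```

Emit:
send_rows([
  [0.5,[0,0,0.3],0],
  [0.5,[0,0,0.2],0],
])

```text
t: 7.38
tool_pos: [0.5396, 0.1137, 0.0229]
tool_rot: [1.956, 2.456, 0.003]
contact_force: [3.7, -0.3, -2.1]
opening: 0.0072
grip_force: 78.3
```

Emit:
send_rows([
  [0.5,[0,0,0.15],0],
  [0.5,[0,0,0.1],0],
])

```text
t: 7.62
tool_pos: [0.5381, 0.1136, 0.0197]
tool_rot: [-1.956, -2.457, 0.002]
contact_force: [-1.3, -0.3, 6.4]
opening: 0.0072
grip_force: 78.9
```

Emit:
send_rows([
  [0.5,[0,0,0.1],0],
  [0.5,[0,0,0],0],
])

```text
t: 7.88
tool_pos: [0.5382, 0.1136, 0.0197]
tool_rot: [-1.956, -2.457, 0.002]
contact_force: [-3.7, -0.5, 8.2]
opening: 0.0073
grip_force: 79.1
```

Emit:
send_rows([
  [3,[0,0,0],0],
  [3,[0,0,0],0],
  [3,[0,0,0],0],
  [3,[0,0,-3],0],
  [3,[0,0,-5],0],
  [3,[0,0,-5],0],
  [3,[-4,0,0],0],
  [3,[-4,0,0],0],
  [3,[0,0,0],0],
])

```text
t: 9.0
tool_pos: [0.5568, 0.0337, 0.1488]
tool_rot: [1.961, 2.454, -0.0]
contact_force: [-0.7, 0.4, -0.3]
opening: 0.0299
grip_force: 0.0
```

```bash
python3 - <<'E'
from h import *
o=obs(); w=grab('wrist','w5'); s=grab('scene','s5')
cv2.imwrite('pics/m5.png',np.hstack([cv2.resize(w['frame'][60:310,180:500],(480,375)),cv2.resize(s['frame'][250:310,260:320],(320,375))])[:,:,::-1])
T=o['tool_pos']; Rm=R.from_rotvec(o['tool_rot']).as_matrix()
P=cloud(w); t=(P-np.array([.5385,.1132,0]))@Rm; t[...,2]*=-1
h=cv2.cvtColor(w['frame'],cv2.COLOR_RGB2HSV)
for lo,hi in ((.042,.052),(-.055,-.042),(-.02,.02)):
    k=t[(t[...,0]>lo)&(t[...,0]<hi)&(P[...,2]>.015)&(P[...,2]<.08)&(abs(t[...,1])<.03)]
    print([(c,round(1000*np.median(k[abs(k[:,1]-c/1000)<.0008][:,2]),1)) for c in range(-20,20,1) if (abs(k[:,1]-c/1000)<.0008).any()])
m=(abs(t[...,1])<.004)&(abs(t[...,2]-.043)<.004); print('rod ends',np.percentile(t[m][:,0],[0,1,99,100]).round(4))
# face/rails
m=(abs(abs(t[...,0])-.033)<.006)&(t[...,1]>.02)&(t[...,1]<.085)&(t[...,2]>.03)
k=t[m]; print(np.polyfit(k[:,1],k[:,2],1), np.median(t[(h[...,1]<60)&(abs(t[...,0])<.02)&(abs(t[...,1]-.05)<.02)][:,2]))
E
```

```text
t 9.0
q [-7.2900e-02 -4.1500e-02  1.8486e+00 -3.0000e-04  1.3346e+00 -2.9520e-01]
tool_pos [0.5568 0.0337 0.1488]
tool_rot [ 1.9611e+00  2.4542e+00 -4.0000e-04]
contact_force [-0.7298  0.4401 -0.2524]
opening 0.0299
grip_force 0.0
[[-0.221  0.975 -0.   ]
 [ 0.975  0.221 -0.   ]
 [-0.    -0.    -1.   ]]
[(-16, np.float64(32.1)), (-15, np.float64(32.5)), (-14, np.float64(31.8)), (-13, np.float64(31.8)), (-12, np.float64(38.2)), (-11, np.float64(45.6)), (-10, np.float64(46.1)), (-9, np.float64(45.6)), (-8, np.float64(46.2)), (-7, np.float64(46.6)), (-6, np.float64(46.9)), (-5, np.float64(47.0)), (-4, np.float64(47.3)), (-3, np.float64(46.4)), (-2, np.float64(44.9)), (-1, np.float64(42.4)), (0, np.float64(42.1)), (1, np.float64(41.9)), (2, np.float64(41.5)), (3, np.float64(41.0)), (4, np.float64(40.0)), (5, np.float64(38.2)), (6, np.float64(36.7)), (7, np.float64(44.9)), (8, np.float64(46.2)), (9, np.float64(47.2)), (10, np.float64(48.5)), (11, np.float64(49.8)), (12, np.float64(50.4)), (13, np.float64(50.7)), (14, np.float64(50.6)), (15, np.float64(50.4))]
[(-16, np.float64(31.6)), (-15
[... 428 characters left out ...]
), (3, np.float64(41.2)), (4, np.float64(40.9)), (5, np.float64(38.4)), (6, np.float64(36.6)), (7, np.float64(40.3)), (8, np.float64(45.4)), (9, np.float64(46.7)), (10, np.float64(48.8)), (11, np.float64(50.0)), (12, np.float64(51.2)), (13, np.float64(51.8)), (14, np.float64(51.4)), (15, np.float64(51.1)), (16, np.float64(50.6))]
[(-5, np.float64(37.8)), (-4, np.float64(39.1)), (-3, np.float64(40.7)), (-2, np.float64(41.6)), (-1, np.float64(41.8)), (0, np.float64(42.1)), (1, np.float64(42.0)), (2, np.float64(41.8)), (3, np.float64(41.4)), (4, np.float64(40.3)), (5, np.float64(38.5)), (6, np.float64(37.3))]
rod ends [-0.0788 -0.0772  0.0496  0.051 ]
[0.237782   0.03403003] 0.00729234975919616
```

View pics/m5.png

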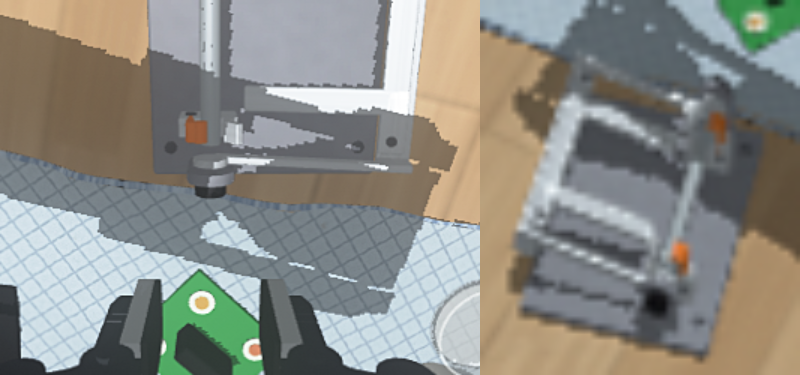

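```bash
python3 - <<'E'
from h import *
s=load('s5'); h=cv2.cvtColor(s['frame'],cv2.COLOR_RGB2HSV)
P=cloud(s)
b=(h[...,1]>150)&(h[...,2]>150)&(h[...,0]>100)&(h[...,0]<125); b[:,:265]=0
b=cv2.morphologyEx(b.astype(np.uint8),cv2.MORPH_CLOSE,np.ones((9,9)))
c=max(cv2.findContours(b,0,1)[0],key=cv2.contourArea)[:,0]
p=onplane(s,c[:,0],c[:,1],.006)
print(cv2.minAreaRect((p[:,:2]*1000).astype(np.float32)))
m=(h[...,2]<70)&(abs(P[...,0]-.45)<.06)&(abs(P[...,1]-.35)<.06)&(P[...,2]>.008)&(P[...,2]<.05); p=P[m]
print(m.sum(),p.mean(0),np.linalg.svd(p[:,:2]-p[:,:2].mean(0),full_matrices=False)[2][0])
E
```

```text
((449.9657287597656, 352.2829895019531), (68.88085174560547, 78.46735382080078), 78.92507934570312)
74 [0.4489208  0.35340786 0.02281719] [-0.97769622  0.21002404]
```

Emit:
send_rows([
  [6,[5.6,-0.6,-0.8],0],
  [8,[5.6,-0.6,-0.8],0],
  [8.5,[5.6,-0.6,-0.8],0],
  [8.5,[5.6,-0.6,-0.8],0],
  [8.5,[5.6,-0.6,-0.8],0],
  [8.5,[5.6,-0.6,-0.8],0],
  [8.5,[0,0,0],0],
])

```text
t: 9.98
tool_pos: [0.444, 0.359, 0.1974]
tool_rot: [-1.948, -2.464, -0.002]
contact_force: [0.8, 0.1, 0.3]
opening: 0.0851
grip_force: 0.0
```

Emit:
send_rows([
  [8.5,[0,0,0],-9.5],
  [8.5,[0,0,0],-9.5],
  [8.5,[0,0,0],-9.5],
  [8.5,[0,0,0],-9.5],
  [8.5,[0,0,0],-9.5],
  [8.5,[0,0,0],-9.5],
  [8.5,[0,0,0],-9.5],
  [8.5,[0,0,0],0],
])

```text
t: 10.98
tool_pos: [0.4458, 0.3546, 0.1962]
tool_rot: [-0.292, -3.127, 0.001]
contact_force: [0.6, 0.4, -0.0]
opening: 0.085
grip_force: 0.0
```

```bash
cat > sl.py <<'E'
from h import *
import sys
o=obs(); w=grab('wrist',sys.argv[1]); T=o['tool_pos']; Rm=R.from_rotvec(o['tool_rot']).as_matrix()
P=cloud(w); t=(P-T)@Rm; h=cv2.cvtColor(w['frame'],cv2.COLOR_RGB2HSV)
near=(abs(P[...,0]-.45)<.08)&(abs(P[...,1]-.353)<.08)&(P[...,2]<.05)
print('floor z',np.percentile(P[near][:,2],[5,50]))
m=near&(h[...,2]<90)&(P[...,2]>.02); p=t[m]
r=cv2.minAreaRect((p[:,:2]*1000).astype(np.float32)); print('rib',len(p),r,'top z',np.percentile(P[m][:,2],[50,90]))
tp=m&(P[...,2]>np.percentile(P[m][:,2],90)-.004); print('rib top',cv2.minAreaRect((t[tp][:,:2]*1000).astype(np.float32)))
b=near&(h[...,1]>130)&(h[...,2]>90)&(h[...,0]>100)&(h[...,0]<125)&(P[...,2]>.003)
p=t[b]; print('plate',cv2.minAreaRect((p[:,:2]*1000).astype(np.float32)), np.median(P[b][:,2]))
E
python3 sl.py w6
```

```text
t 10.975
q [ 5.4140e-01 -5.3800e-02  1.7785e+00 -1.0000e-04  1.4180e+00 -8.4300e-01]
tool_pos [0.4458 0.3546 0.1962]
tool_rot [-2.9230e-01 -3.1271e+00  1.2000e-03]
contact_force [ 0.5755  0.407  -0.0059]
opening 0.085
grip_force 0.0
[[-0.983  0.185 -0.001]
 [ 0.185  0.983 -0.001]
 [ 0.001 -0.001 -1.   ]]
floor z [-0.00540772 -0.00364515]
rib 512 ((-9.834638595581055, -4.834469318389893), (40.29070281982422, 10.435196876525879), 0.17635802924633026) top z [0.03022966 0.03120987]
rib top ((-9.852680206298828, -4.74705171585083), (40.2495231628418, 10.428881645202637), 0.4530225396156311)
plate ((-22.98276138305664, 15.08718490600586), (137.61561584472656, 119.2164535522461), 80.25443267822266) 0.0034960820794358582
```

Emit:
send_rows([
  [8.5,[-0.9,-0.48,3],0],
  [8.5,[0,0,5],0],
  [8.5,[0,0,5],0],
  [8.5,[0,0,4],0],
  [8.5,[0,0,1.5],0],
  [8.5,[0,0,0],0],
  [4,[0,0,0],0],
  [1,[0,0,0],0],
  [1,[0,0,0],0],
  [1,[0,0,0],0],
], newtons=25)

```text
t: 12.28
tool_pos: [0.4544, 0.3487, 0.0123]
tool_rot: [0.289, 3.128, 0.0]
contact_force: [-0.7, -1.5, 3.1]
opening: 0.0118
grip_force: 2.3
```

Emit:
send_rows([
  [0.5,[0,0,0],0],
  [0.5,[0,0,0],0],
  [0.5,[0,0,0],0],
])

```text
t: 12.65
tool_pos: [0.4546, 0.3489, 0.0124]
tool_rot: [0.289, 3.127, 0.001]
contact_force: [-1.2, -0.2, 6.3]
opening: 0.0113
grip_force: 27.0
```

Emit:
send_rows([
  [0.5,[0,0,-2],0],
  [0.5,[0,0,-4],0],
  [0.5,[0,0,-6],0],
  [0.5,[-3.2,-4,0],0],
  [0.5,[-3.2,-4,0],0],
  [0.5,[-3.2,-4,0],0],
  [0.5,[-3.2,-4,0],0],
  [0.5,[-3.2,-3.9,0],0],
], newtons=35)

```text
t: 13.65
tool_pos: [0.5752, 0.1221, 0.1323]
tool_rot: [0.289, 3.128, 0.0]
contact_force: [-0.4, -0.1, -1.2]
opening: 0.0114
grip_force: 35.0
```

Emit:
send_rows([
  [0.5,[0,0,0],-7.8],
  [0.5,[0,0,0],-7.8],
  [0.5,[0,0,0],-7.8],
  [0.5,[0,0,0],0],
  [0.5,[0,0,0],0],
])

```text
t: 14.28
tool_pos: [0.5748, 0.1237, 0.132]
tool_rot: [0.348, -3.122, 0.0]
contact_force: [0.6, 0.2, -0.3]
opening: 0.0106
grip_force: 35.0
```

```bash
python3 - <<'E'
from h import *
o=obs(); w=grab('wrist','w7'); s=grab('scene','s7'); d=grab('side','d7')
cv2.imwrite('pics/m7.png',np.vstack([np.hstack([cv2.resize(w['frame'],(480,300)),cv2.resize(s['frame'][230:310,250:335],(320,300),interpolation=cv2.INTER_CUBIC)]),np.hstack([cv2.resize(d['frame'][215:335,200:392],(480,300),interpolation=cv2.INTER_CUBIC),np.zeros((300,320,3),np.uint8)])])[:,:,::-1])
E
```

```text
t 14.275
q [ 0.0855  0.0466  1.7897 -0.      1.3052 -1.7075]
tool_pos [0.5748 0.1237 0.132 ]
tool_rot [ 0.3484 -3.1222  0.    ]
contact_force [ 0.5984  0.2009 -0.2757]
opening 0.0106
grip_force 35.0036
[[-0.975 -0.22  -0.   ]
 [-0.22   0.975 -0.   ]
 [ 0.    -0.    -1.   ]]
```

View pics/m7.png

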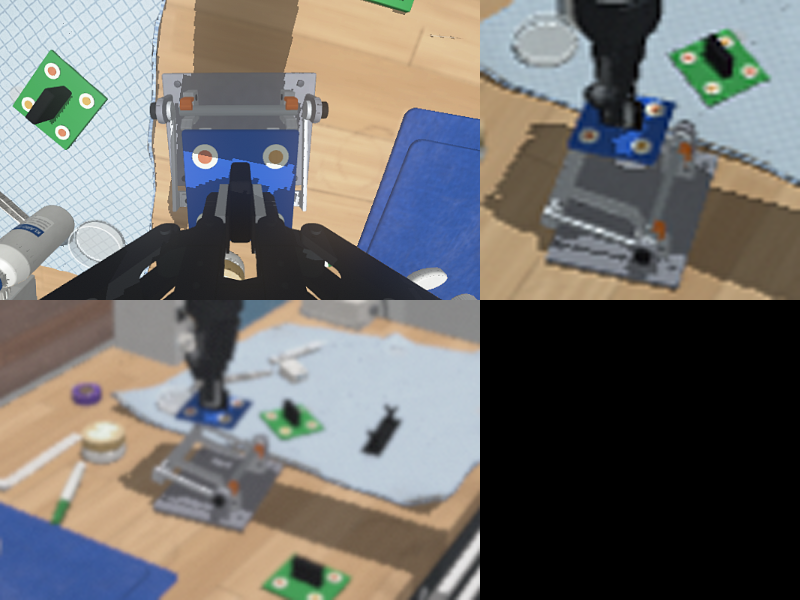

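```bash
cat > pl.py <<'E'
from h import *
import sys
fn=sys.argv[1]; w=load(fn); o=ctrl.get_obs(); T=o['tool_pos']; Rm=R.from_rotvec(o['tool_rot']).as_matrix()
P=cloud(w); t=(P-T)@Rm; t[...,2]=P[...,2]; h=cv2.cvtColor(w['frame'],cv2.COLOR_RGB2HSV); ok=w['range_z']>0
blu=ok&(h[...,1]>120)&(h[...,2]>60)&(h[...,0]>95)&(h[...,0]<128)&(abs(t[...,1])<.05)&(t[...,0]>-.03)&(t[...,0]<.06)&(P[...,2]>.03)
k=t[blu]; print('slide n',len(k),'y',np.percentile(k[:,1],[.5,99.5]).round(4),'xmax',np.percentile(k[:,0],99.5).round(4))
f=np.linalg.lstsq(np.c_[k[:,:2],np.ones(len(k))],k[:,2],rcond=None)[0]; print('plane dz/dx,dz/dy,z0',f.round(4),'tilt(x)',np.arctan(-f[0]).round(4))
for y in (-.025,-.015,.015,.025):
    e=k[abs(k[:,1]-y)<.004]; print('edge at y',y,np.percentile(e[:,0],99).round(4))
rod=ok&(abs(P[...,2]-.0415)<.0035)&(h[...,1]<70)&(abs(t[...,1])<.038)&(t[...,0]>.02)&(t[...,0]<.07)&~blu
k=t[rod]; 
for y in np.arange(-.035,.036,.01):
    e=k[abs(k[:,1]-y)<.004]
    if len(e)>5: print('rod y',round(y,3),len(e),np.percentile(e[:,0],[3,50,97]).round(4),'ztop',np.percentile(e[:,2],95).round(4))
org=ok&(h[...,1]>140)&(h[...,2]>80)&(h[...,0]<16)&(h[...,0]>3)&(P[...,2]>.035)&(P[...,2]<.06)&(t[...,0]>0)&(abs(abs(t[...,1])-.047)<.015)
for s in (-1,1):
    q=org&(t[...,1]*s>0)
    if q.sum(): print('jaw',s,q.sum(),t[q].mean(0).round(4),np.percentile(t[q][:,1],[1,99]).round(4))
for s in (-1,1):
    e=ok&(t[...,1]*s>.04)&(t[...,1]*s<.09)&(P[...,2]>.03)&(P[...,2]<.07)&(t[...,0]>0)&(t[...,0]<.06)
    print('ear',s,np.percentile(t[e][:,1],[.5,99.5]).round(4) if e.sum() else 0)
E
python3 pl.py w7
```

```text
slide n 11010 y [-0.0351  0.0357] xmax 0.0399
plane dz/dx,dz/dy,z0 [-0.006   0.0005  0.122 ] tilt(x) 0.006
edge at y -0.025 0.0398
edge at y -0.015 0.0399
edge at y 0.015 0.0399
edge at y 0.025 0.0399
rod y -0.035 149 [0.021  0.0384 0.0426] ztop 0.0427
rod y -0.025 159 [0.0305 0.0384 0.0422] ztop 0.0429
rod y -0.015 162 [0.0339 0.0385 0.0426] ztop 0.0428
rod y -0.005 162 [0.034  0.0384 0.0426] ztop 0.0425
rod y 0.005 149 [0.034  0.0385 0.0426] ztop 0.043
rod y 0.015 165 [0.0338 0.0386 0.0426] ztop 0.0427
rod y 0.025 172 [0.0209 0.0384 0.0427] ztop 0.0425
rod y 0.035 155 [0.0203 0.0383 0.0427] ztop 0.0427
jaw -1 266 [ 0.0452 -0.0474  0.0462] [-0.0527 -0.0428]
jaw 1 265 [0.0458 0.0453 0.0461] [0.0406 0.0505]
ear -1 [-0.0812 -0.0405]
ear 1 [0.0404 0.079 ]
```

Emit:
send_rows([
  [0.5,[-0.4,-0.12,3],0],
  [0.5,[0,0,3],0],
  [0.5,[0,0,0.5],0],
  [0.5,[0,0,0.2],0],
  [0.5,[0,0,0.1],0],
], newtons=20)

```text
t: 15.05
tool_pos: [0.5783, 0.1234, 0.0651]
tool_rot: [0.351, -3.119, 0.0]
contact_force: [-7.6, -0.8, 5.9]
opening: 0.0112
grip_force: 35.9
```

Emit:
send_rows([
  [0.5,[0,0,0.1],0],
  [0.5,[0,0,0.1],0],
])

```text
t: 15.3
tool_pos: [0.5785, 0.1234, 0.0639]
tool_rot: [0.351, -3.12, 0.0]
contact_force: [-7.9, -0.8, 7.9]
opening: 0.011
grip_force: 36.2
```

Emit:
send_rows([
  [1.8,[0,0,0],0],
  [1.8,[0,0,0],0],
  [1.8,[0,0,0],0],
  [1.8,[0,0,0],0],
])

```text
t: 15.8
tool_pos: [0.5792, 0.1234, 0.0619]
tool_rot: [-0.351, 3.122, 0.0]
contact_force: [-0.2, 0.4, 0.5]
opening: 0.018
grip_force: 0.0
```

```bash
python3 - <<'E'
from h import *
obs(); grab('wrist','w8')
E
python3 pl.py w8
```

```text
t 15.8
q [ 0.0843  0.1386  1.8194  0.      1.1834 -1.7104]
tool_pos [0.5792 0.1234 0.0619]
tool_rot [-0.351   3.1218  0.    ]
contact_force [-0.2053  0.4029  0.536 ]
opening 0.018
grip_force 0.0
[[-0.975 -0.222  0.   ]
 [-0.222  0.975  0.   ]
 [-0.    -0.    -1.   ]]
slide n 12159 y [-0.035   0.0359] xmax 0.0437
plane dz/dx,dz/dy,z0 [-0.1507  0.0016  0.0545] tilt(x) 0.1496
edge at y -0.025 0.0435
edge at y -0.015 0.0436
edge at y 0.015 0.0435
edge at y 0.025 0.0436
rod y -0.035 180 [0.04   0.0448 0.0471] ztop 0.0427
rod y -0.025 177 [0.0429 0.0451 0.047 ] ztop 0.0426
rod y -0.015 175 [0.043  0.0451 0.0471] ztop 0.0427
rod y -0.005 178 [0.0431 0.0452 0.0472] ztop 0.0423
rod y 0.005 170 [0.0433 0.0453 0.0472] ztop 0.0425
rod y 0.015 178 [0.0429 0.0452 0.0472] ztop 0.0424
rod y 0.025 182 [0.0429 0.0452 0.0473] ztop 0.0425
rod y 0.035 163 [0.0427 0.0452 0.0473] ztop 0.0425
jaw -1 577 [ 0.0494 -0.0457  0.0458] [-0.0511 -0.0415]
jaw 1 585 [0.05   0.0464 0.0457] [0.042  0.0521]
ear -1 [-0.0794 -0.0405]
ear 1 [0.0406 0.0804]
```

Emit:
send_rows([
  [0.5,[0,0,0],0],
  [0.5,[0,0,0],0],
  [0.5,[0,0,0],0],
  [0.5,[0,0,-0.6],0],
  [0.5,[-1,0,0],0],
  [0.5,[0,0,0.6],0],
  [0.5,[0,0,0],0],
  [1.8,[0,0,0],0],
  [1.8,[0,0,0],0],
  [1.8,[0,0,0],0],
], newtons=20)

```text
t: 17.1
tool_pos: [0.5883, 0.1256, 0.0613]
tool_rot: [0.351, -3.121, -0.0]
contact_force: [-0.1, -0.7, 0.0]
opening: 0.0181
grip_force: 0.0
```

```bash
python3 - <<'E'
from h import *
obs(); grab('wrist','w9')
E
python3 pl.py w9
```

```text
t 17.1
q [ 0.0867  0.1607  1.7958 -0.      1.1863 -1.7081]
tool_pos [0.5883 0.1256 0.0613]
tool_rot [ 0.351  -3.1207 -0.    ]
contact_force [-0.1451 -0.7384  0.0468]
opening 0.0181
grip_force 0.0
[[-0.975 -0.222 -0.001]
 [-0.222  0.975 -0.   ]
 [ 0.001  0.    -1.   ]]
slide n 11722 y [-0.0354  0.0355] xmax 0.0413
plane dz/dx,dz/dy,z0 [-0.2517  0.0028  0.0527] tilt(x) 0.2466
edge at y -0.025 0.0411
edge at y -0.015 0.0411
edge at y 0.015 0.0412
edge at y 0.025 0.0412
rod y -0.035 309 [0.0274 0.0524 0.0565] ztop 0.0427
rod y -0.025 344 [0.0325 0.0523 0.0565] ztop 0.0435
rod y -0.015 346 [0.0475 0.0526 0.0566] ztop 0.0427
rod y -0.005 334 [0.0476 0.0525 0.0565] ztop 0.0428
rod y 0.005 342 [0.0476 0.0526 0.0566] ztop 0.0427
rod y 0.015 349 [0.0396 0.0524 0.0566] ztop 0.0429
rod y 0.025 350 [0.0335 0.0525 0.0567] ztop 0.0432
rod y 0.035 339 [0.0236 0.052  0.0566] ztop 0.0425
jaw -1 572 [ 0.0587 -0.0458  0.0459] [-0.0514 -0.0415]
jaw 1 578 [0.0591 0.0463 0.0458] [0.042  0.0518]
ear -1 [-0.0796 -0.0406]
ear 1 [0.0404 0.08  ]
```

Emit:
send_rows([
  [0.5,[0,0,0],0],
  [0.5,[0,0,0],0],
  [0.5,[0,0,0],0],
  [0.5,[0,0,0],0],
], newtons=30)

```text
t: 17.65
tool_pos: [0.5887, 0.1256, 0.0617]
tool_rot: [0.351, -3.122, -0.0]
contact_force: [-1.2, -0.0, -0.1]
opening: 0.0114
grip_force: 33.8
```

Emit:
send_rows([
  [0.5,[0.3,0,0.07],0],
  [0.5,[0.2,0,0.05],0],
  [0.5,[0,0,0],0],
])

```text
t: 18.02
tool_pos: [0.5837, 0.1245, 0.0605]
tool_rot: [0.351, -3.122, 0.0]
contact_force: [0.2, 1.0, -0.4]
opening: 0.0117
grip_force: 33.8
```

```bash
python3 - <<'E'
from h import *
obs(); grab('wrist','w10')
E
python3 pl.py w10|egrep -v 'ear'
```

```text
t 18.025
q [ 8.5500e-02  1.5090e-01  1.8083e+00 -1.0000e-04  1.1828e+00 -1.7093e+00]
tool_pos [0.5837 0.1245 0.0605]
tool_rot [ 3.5110e-01 -3.1216e+00  1.0000e-04]
contact_force [ 0.2462  1.0488 -0.357 ]
opening 0.0117
grip_force 33.8195
[[-0.975 -0.222 -0.   ]
 [-0.222  0.975 -0.   ]
 [ 0.    -0.    -1.   ]]
slide n 11741 y [-0.0351  0.0357] xmax 0.0416
plane dz/dx,dz/dy,z0 [-0.2414  0.0009  0.0513] tilt(x) 0.2369
edge at y -0.025 0.0414
edge at y -0.015 0.0414
edge at y 0.015 0.0415
edge at y 0.025 0.0415
rod y -0.035 307 [0.0259 0.0476 0.0517] ztop 0.0426
rod y -0.025 423 [0.0301 0.0465 0.0517] ztop 0.0447
rod y -0.015 381 [0.0297 0.0471 0.0517] ztop 0.0447
rod y -0.005 335 [0.0426 0.0479 0.0517] ztop 0.0426
rod y 0.005 332 [0.0427 0.0479 0.0517] ztop 0.0426
rod y 0.015 386 [0.0282 0.0473 0.0518] ztop 0.0447
rod y 0.025 428 [0.0302 0.0467 0.0518] ztop 0.0448
rod y 0.035 302 [0.0232 0.0478 0.0519] ztop 0.0426
jaw -1 578 [ 0.0542 -0.0457  0.0457] [-0.0511 -0.0414]
jaw 1 588 [0.0544 0.0465 0.0458] [0.042 0.052]
```

Emit:
send_rows([
  [0.5,[0.1,0,0.02],0],
  [0.5,[0.04,0,0.01],0],
  [0.5,[0,0,0],0],
])

```text
t: 18.45
tool_pos: [0.5829, 0.1243, 0.0605]
tool_rot: [-0.351, 3.121, 0.0]
contact_force: [0.3, -0.0, -0.7]
opening: 0.011
grip_force: 33.8
```

Emit:
send_rows([
  [0.5,[0.05,0,0.01],0],
  [0.5,[0,0,0],0],
])

```text
t: 18.7
tool_pos: [0.5827, 0.1242, 0.0605]
tool_rot: [-0.351, 3.12, 0.0]
contact_force: [2.1, 0.5, -0.5]
opening: 0.0109
grip_force: 33.8
```

Emit:
send_rows([
  [0.5,[-0.02,0,0.1],0],
  [0.5,[-0.02,0,0.1],0],
  [0.5,[-0.02,0,0.1],0],
  [0.5,[0,0,0],0],
])

```text
t: 19.2
tool_pos: [0.5834, 0.1244, 0.058]
tool_rot: [-0.351, 3.121, 0.0]
contact_force: [0.8, 0.9, 5.4]
opening: 0.0115
grip_force: 34.5
```

```bash
python3 - <<'E'
from h import *
obs(); grab('wrist','w11')
E
python3 pl.py w11|egrep -v 'ear'
```

```text
t 19.2
q [ 8.5300e-02  1.5230e-01  1.8114e+00  1.0000e-04  1.1766e+00 -1.7096e+00]
tool_pos [0.5834 0.1244 0.058 ]
tool_rot [-3.5100e-01  3.1206e+00  1.0000e-04]
contact_force [0.8312 0.874  5.353 ]
opening 0.0115
grip_force 34.5486
[[-0.975 -0.222  0.001]
 [-0.222  0.975  0.   ]
 [-0.001 -0.    -1.   ]]
slide n 11735 y [-0.0352  0.0357] xmax 0.0416
plane dz/dx,dz/dy,z0 [-0.2455  0.0011  0.0489] tilt(x) 0.2408
edge at y -0.025 0.0415
edge at y -0.015 0.0414
edge at y 0.015 0.0415
edge at y 0.025 0.0415
rod y -0.035 285 [0.0428 0.0476 0.0513] ztop 0.0427
rod y -0.025 615 [0.0212 0.0435 0.0512] ztop 0.0445
rod y -0.015 548 [0.022  0.0445 0.0512] ztop 0.0442
rod y -0.005 333 [0.0429 0.0476 0.0515] ztop 0.0425
rod y 0.005 333 [0.043  0.0477 0.0515] ztop 0.0426
rod y 0.015 519 [0.0224 0.0448 0.0513] ztop 0.0444
rod y 0.025 583 [0.0211 0.0442 0.0514] ztop 0.0445
rod y 0.035 286 [0.043  0.0478 0.0516] ztop 0.0429
jaw -1 600 [ 0.0538 -0.0457  0.0457] [-0.0512 -0.0414]
jaw 1 612 [0.0541 0.0465 0.0458] [0.0421 0.052 ]
```

Emit:
send_rows([
  [0.5,[0.06,0,0.02],0],
  [0.5,[0,0,0],0],
])

```text
t: 19.5
tool_pos: [0.5833, 0.1243, 0.0581]
tool_rot: [-0.351, 3.119, 0.0]
contact_force: [2.8, 1.4, 4.7]
opening: 0.0115
grip_force: 34.5
```

Emit:
send_rows([
  [0.5,[0.06,0,0.02],0],
  [0.5,[0,0,0],0],
])

```text
t: 19.75
tool_pos: [0.5833, 0.1243, 0.0583]
tool_rot: [-0.35, 3.118, 0.001]
contact_force: [4.1, 1.9, 4.9]
opening: 0.0115
grip_force: 34.6
```

Emit:
send_rows([
  [0.5,[0.06,0,0.02],0],
  [0.5,[0,0,0],0],
])

```text
t: 20.0
tool_pos: [0.5832, 0.1243, 0.0583]
tool_rot: [-0.35, 3.117, 0.001]
contact_force: [5.3, 2.5, 4.8]
opening: 0.0113
grip_force: 34.6
```

Emit:
send_rows([
  [0.5,[-0.08,0,0],0],
  [0.5,[-0.02,0,0.1],0],
  [0.5,[-0.02,0,0.1],0],
  [0.5,[0,0,0],0],
  [0.5,[0,0,0],0],
])

```text
t: 20.62
tool_pos: [0.5837, 0.1244, 0.0565]
tool_rot: [-0.351, 3.119, 0.0]
contact_force: [2.0, 1.2, 7.7]
opening: 0.0111
grip_force: 35.0
```

```bash
python3 - <<'E'
from h import *
obs(); w=grab('wrist','w12'); s=grab('scene','s12')
cv2.imwrite('pics/m12.png',np.hstack([cv2.resize(w['frame'][80:320,160:480],(480,360)),cv2.resize(s['frame'][230:310,250:330],(320,360),interpolation=cv2.INTER_CUBIC)])[:,:,::-1])
P=cloud(w); o=ctrl.get_obs(); T=o['tool_pos']; t=(P-T)@R.from_rotvec(o['tool_rot']).as_matrix()
# outer table arm vs slide tilt: exposed table points
E
python3 pl.py w12|egrep -v 'ear'
```

```text
t 20.625
q [ 8.5200e-02  1.5380e-01  1.8126e+00  4.0000e-04  1.1718e+00 -1.7097e+00]
tool_pos [0.5837 0.1244 0.0565]
tool_rot [-3.5060e-01  3.1186e+00  4.0000e-04]
contact_force [1.9516 1.2446 7.6997]
opening 0.0111
grip_force 35.0051
[[-0.975 -0.222  0.003]
 [-0.222  0.975  0.001]
 [-0.003 -0.    -1.   ]]
slide n 11745 y [-0.0351  0.0358] xmax 0.0417
plane dz/dx,dz/dy,z0 [-0.2461  0.0016  0.0474] tilt(x) 0.2413
edge at y -0.025 0.0415
edge at y -0.015 0.0415
edge at y 0.015 0.0416
edge at y 0.025 0.0415
rod y -0.035 299 [0.0427 0.0479 0.0518] ztop 0.0427
rod y -0.025 640 [0.0209 0.0435 0.0516] ztop 0.0434
rod y -0.015 570 [0.0216 0.0445 0.0516] ztop 0.0433
rod y -0.005 357 [0.0426 0.048  0.0518] ztop 0.0428
rod y 0.005 344 [0.0435 0.0481 0.0519] ztop 0.0427
rod y 0.015 542 [0.0217 0.0453 0.0518] ztop 0.043
rod y 0.025 621 [0.0208 0.0439 0.0517] ztop 0.0435
rod y 0.035 291 [0.0435 0.0483 0.0521] ztop 0.0427
jaw -1 608 [ 0.0542 -0.0456  0.0458] [-0.0511 -0.0414]
jaw 1 615 [0.0545 0.0464 0.0457] [0.0421 0.0521]
```

View pics/m12.png

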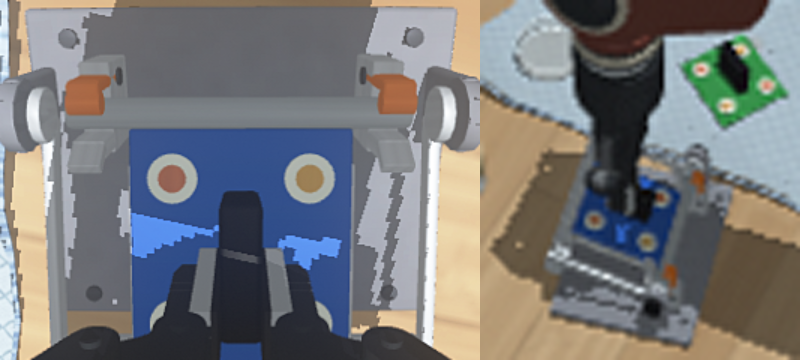

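```bash
python3 -c "
from station import ctrl
print(ctrl.finish_job())"
```

```text
the job is handed in; nothing more can be done
None
```

I handed the job in after about 21 s of robot time. The rod is snapped into both clips with the jaws closed over it. The blue slide lies flat against the rod on the stage face, centred to within about 1 mm, still held by its grip with the face pressed in about 4 mm (roughly 8 N).

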